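# Find the rocking crock lid and press it home

### The arm

A 7-joint arm with a two-finger parallel gripper is mounted at the origin on the work surface. World frame = base frame: x ahead of the robot, y to its left, z up, the work surface at z = 0. Lengths are in m, angles in degrees, forces in N, time in s.
With the tool pointing down it reaches from about 0.4 to 0.875 m from the base axis. Payload 6.5 kg.
Tool frame: the origin (TCP) lies at the very end of the fingers, on their centre line; the grasp point (between the pads) lies 19 mm behind it; x points along the fingers, y is the direction in which the jaws open and shut, and the axes are right-handed (so a half turn about x gives the same grasp; the last joint's range is limited). The gripper opens to 85 mm and grips with 20 to 120 N. Pads are 22 mm wide; open, the fingers measure 114 mm over their backs; the gripper's body (76 mm by 85 mm) begins 54 mm behind the grasp point. The pads swing forward as they close: fully open they stand 13 mm farther back than shut.
Start: joints at [63.128, 30.733, -0.252, 88.115, 0.149, 61.152, -4.079], TCP at [0.255, -0.598, 0.231] pointing down, gripper open.
Joint ranges: [-154.64, 154.64], [-21.42, 123.67], [-72.66, 72.17], [13.99, 137.28], [-74.86, 254.86], [10.95, 109.41], [-158.01, 158.01]. Speed limits (degrees/s): [136.94, 136.94, 180, 180, 180, 180, 180].

### API

Orientations are given as a 3x3 rotation matrix whose columns are the frame's x, y, z axes.
In Python, from workcell import * gives the robot as it stands. The module is installed in compiled form; this text tells all that it offers.
- The arm moves only by the tool send_rows, never from a script. Its argument "rows" is a list of rows, each a list of 7 numbers: the shift along the tool's x, y, z scaled (see below), then the turn, a rotation vector about the tool's x, y, z scaled (see below), then the opening, from 0 (shut) to 1 (fully open). A call has 1 to 5 rows; each row shifts and turns the commanded pose from where the row before left it, along the tool's axes as they then stand; what a row does not reach is not made up. The controller multiplies each number of a shift by 2 cm and each number of a turn by 0.1 rad. A row lasts 1/12 s, in which the tool goes at most 41.7 mm and 7.16 degrees, less where a joint would pass 70% of its speed; a pose out of reach is approached as far as the arm can. A call with a number of a shift or a turn outside -1 to 1 is refused whole. A call with a gripper value outside its range is refused whole. The fingers move at their own pace and stop on an object; "squeeze" is the grip in N (left out, the last holds). Time passes only in rows, so rows that do not move let the fingers close. It gives the time, the measured TCP pose, the force and the opening at its end, in the units of the state.
- get_obs(): the state, without advancing time (a new reading comes with each control period).
- read_camera(name): name is "side" or "top" or "wrist"; returns (picture, depth): 480x640x3 uint8, red, green, blue; 480x640 float32, m along the optical axis (not along the pixel's ray), 0 where there is no reading.
- camera_info(name): a dict with "mtx" (3x3 intrinsics, pixels), "k1" (the pictures are not rectified: a ray, as slopes to the right and down, at radius r is drawn at 1 + k1 r^2 times it, then the intrinsics apply), "pose" (4x4, takes a point from camera to world coordinates). Camera axes: x right, y down, z forward; pixel columns grow to the right and rows downward; lengths in m; the calibration is good to about 2 mm. A picture is of the moment at which its call begins: read the wrist's pose just before it. camera_info takes no time and is no camera call; for the wrist camera it gives the pose at the moment of the call.
- job_done(): hands the job in, once; it reports no verdict.
The state is a dict: "clock": time; "joints": joint angles; "joint_velocities": joint speeds; "tau": joint torques, N m; "eef_pos": TCP position; "tcp_rot": TCP orientation; "force": force on the tool from outside, world axes, zero at the start; "torque": the same for the moment, N m; "opening": opening from 0.0 (shut) to 1.0 (fully open).
Only numpy, scipy, OpenCV 4.12 (cv2) and the standard library are available. Lean on these libraries where they do the work, as an engineer would, in place of code of your own. Each camera call takes 0.05 s, during which the arm holds its last target.

### The job

One of the four crock lids on the steel tray has not been pushed home. With a fingertip press the lids near their edge until you find the one that rocks, then press that lid straight down in the middle until it sits fully home and level. Only press: do not lift any lid off its crock, leave the other three seated, and do not disturb the things around the tray.

Things in the scene. Friction and masses are not known exactly. Their poses are not given: they have to be found in the camera images.
- lid_1: Lid of the crock at the tray's left (+y) end. Origin: centre of the underside of its disc; z up through the knob. Wooden disc 110 mm across, flat top 6 mm above the origin; knob in the middle 28 mm across, flat top 26 mm above the origin. Loose, about 0.14 kg. All four lids are alike, start level and look alike; which one is loose changes from start to start.
- lid_2: Lid second from the left, like lid_1. Every lid has a soft-sealed plug for the crock's mouth. A lid that is home rests on the rim and gives nowhere. The loose one floats 4 mm above its rim, hidden by its edge: pressed near the edge with 2 to 6 N it rocks (that edge dips 3 to 4 mm, the opposite one rises, about 4 degrees) and springs back level when let go.
- lid_3: Lid third from the left, like lid_1. Pressed straight down in the middle (on the knob) with 12 to 18 N, the loose lid's seal slides in and it goes down 4 mm on to the rim and stays there. The crocks are hand made and their rims differ in height by up to 7 mm, so the height of a lid does not tell whether it is home.
- lid_4: Lid of the crock at the tray's right (-y) end, like lid_1.
- tray: Steel serving tray, 162 mm (x) by 530 mm (y), rim 18 mm high, fixed. Origin: centre of its underside, on the table. Four heavy white crocks, 100 mm across, fixed, stand in a row along its y at 124 mm centres; the lids' flat tops are 98 to 102 mm above the table.
- salt: Glass salt shaker with a steel cap, 42 mm across, 78 mm tall; loose, standing or lying on the table beside the tray; not part of the work. Origin: centre of its underside.
- pepper: Dark wooden pepper mill, 52 mm across, 110 mm tall; loose, standing or lying on the table beside the tray; not part of the work. Origin: centre of its underside.
- ramekin: Small white open ramekin, 80 mm across, 42 mm tall; loose, standing or lying on the table beside the tray; not part of the work. Origin: centre of its underside.
- spoon: Steel spoon lying flat, 190 mm long; loose, standing or lying on the table beside the tray; not part of the work. Origin: between its ends, on its underside.
- mug: White mug, 76 mm across, 85 mm tall, with a handle; loose, standing or lying on the table beside the tray; not part of the work. Origin: centre of its underside.
- peeler: Y-shaped potato peeler lying flat, 130 mm long; loose, standing or lying on the table beside the tray; not part of the work. Origin: between its ends, on its underside.
- half_potato: Half a peeled potato, flat side down, 55 mm across, 26 mm tall; loose, standing or lying on the table beside the tray; not part of the work. Origin: centre of its underside.
Not all that is in view belongs to the job. Leave any black or blue look-alike of the lid_4 alone.

How it is judged:
By the outcome, as a careful person would: the job done as asked, in the order asked, and still so for the second after the job is handed in, with the robot touching nothing.
It also fails if it takes over 58 s, if anything falls off the work surface, if the arm or the gripper's body presses on something with over 40 N, if the wrist force passes 120 N, or if a joint passes its speed limit or range.

## Working session

There is one attempt and no reset: what is moved stays moved. The work goes in short steps, Python scripts to look and compute and a tool call to move; the robot and the scene stay as the last step left them, time stands still between calls to the robot, and variables do not carry over. Pictures are saved under pics/ and viewed, and the job is handed in when it is done.

Besides the shell and the picture viewer there is one more tool, called after "Request:" as name([rows], argument=value, ...), one row to a line, values as JSON. send_rows: Moves the arm, as the interface text tells. Its arguments: {"type":"object","properties":{"rows":{"type":"array"},"squeeze":{"type":"number"}},"required":["rows"]}

```bash
mkdir -p pics; python3 - <<'E'
from workcell import *
import cv2,numpy as np
o=get_obs();print({k:np.round(v,3).tolist() for k,v in o.items()})
for n in("top","side"):
    p,d=read_camera(n);cv2.imwrite(f"pics/{n}0.png",p[:,:,::-1]);np.save(f"{n}0.npy",d)
    i=camera_info(n);print(n,i)
E
```

```text
{'clock': 0.0, 'joints': [63.127, 30.779, -0.254, 88.169, 0.146, 61.15, -4.08], 'joint_velocities': [-0.04, -0.027, 0.135, 0.015, -0.1, 0.064, 0.089], 'tau': [-0.0, -58.341, 1.048, -25.91, 0.012, 0.01, 0.0], 'eef_pos': [0.255, -0.597, 0.23], 'tcp_rot': [[-0.001, 0.392, -0.92], [0.002, -0.92, -0.392], [-1.0, -0.002, 0.0]], 'force': [0.224, -0.271, 0.347], 'torque': [-0.003, -0.016, 0.013], 'opening': 1.001}
top {'mtx': array([[453.39879489,   0.        , 323.58385862],
       [  0.        , 453.39879489, 233.51209171],
       [  0.        ,   0.        ,   1.        ]]), 'k1': -0.09432470274435951, 'pose': array([[-0.01369618, -0.98947351,  0.14406451,  0.42087696],
       [-0.99988673,  0.01445223,  0.00420277, -0.02814032],
       [-0.00624058, -0.14399063, -0.98955937,  0.90926628],
       [ 0.        ,  0.        ,  0.        ,  1.        ]])}
side {'mtx': array([[544.08631047,   0.        , 322.92529075],
       [  0.        , 544.08631047, 246.445529  ],
       [  0.        ,   0.        ,   1.        ]]), 'k1': -0.16281121376098034, 'pose': array([[-0.96751079, -0.18686443,  0.17030726,  0.37121984],
       [-0.25243434,  0.75161885, -0.60938166,  0.57158606],
       [-0.01413439, -0.63257473, -0.77437035,  0.82146552],
       [ 0.        ,  0.        ,  0.        ,  1.        ]])}
```

View pics/top0.png

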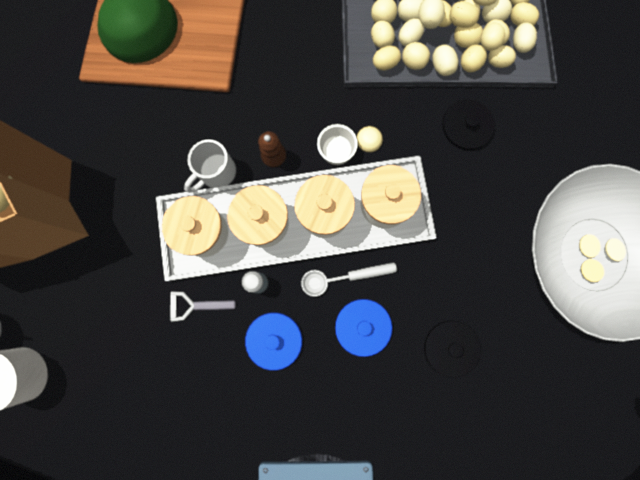

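View pics/side0.png

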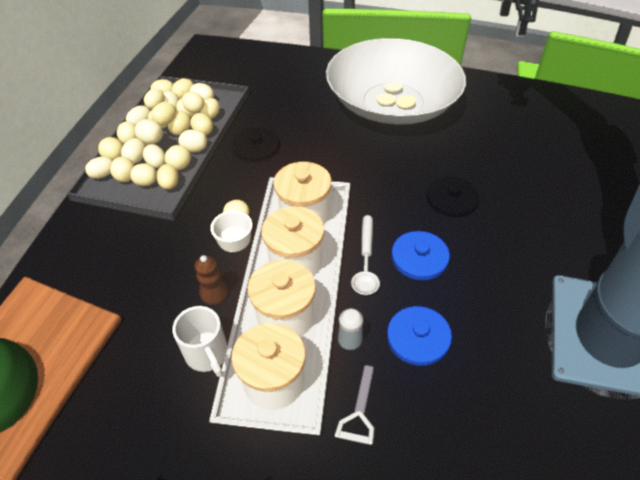

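```bash
cat > h.py <<'E'
from workcell import *
import cv2,numpy as np
def cloud(n,d):
    i=camera_info(n);v,u=np.mgrid[0:480,0:640].astype(float)
    K=i['mtx'];p=np.stack([u,v],-1).reshape(-1,1,2)
    q=cv2.undistortPoints(p,K,np.array([i['k1'],0,0,0])).reshape(480,640,2)
    c=np.dstack([q*d[...,None],d]);T=i['pose']
    return c@T[:3,:3].T+T[:3,3]
E
python3 - <<'E'
from h import *
for n,px in(("top",[(192,225),(257,214),(324,204),(391,194)]),("side",[(269,365),(281,291),(293,237),(303,185)])):
    d=np.load(n+"0.npy");P=cloud(n,d);img=cv2.imread(f"pics/{n}0.png")
    hsv=cv2.cvtColor(img,cv2.COLOR_BGR2HSV)
    for u,v in px:
        w=np.zeros((480,640),bool);w[v-38:v+38,u-38:u+38]=1
        wood=w&(P[...,2]>.09)&(P[...,2]<.112)&(hsv[...,1]>40)
        wood&=np.hypot(*(P[...,:2]-P[v,u,:2]).transpose(2,0,1))<.062
        k=w&(P[...,2]>.114)&(P[...,2]<.13)&(np.hypot(*(P[...,:2]-P[v,u,:2]).transpose(2,0,1))<.04)
        q=P[wood][:,:2].astype(np.float32);c,r=cv2.minEnclosingCircle(q)
        A=np.c_[P[wood][:,:2]-np.array(c),np.ones(wood.sum())];co=np.linalg.lstsq(A,P[wood][:,2],rcond=None)[0]
        print(n,wood.sum(),np.round(c,4),round(r,4),"z",round(float(np.median(P[wood][:,2])),4),"tilt",np.round(np.degrees(co[:2]),1),"knob",k.sum(),np.round(np.median(P[k],0),4))
d=np.load("top0.npy");P=cloud("top",d)
for u,v in[(545,200),(590,180),(535,250),(600,245),(269,140),(210,165),(253,283),(540,60),(465,15)]:print(u,v,np.round(P[v,u],3))
E
```

```text
top 2559 [0.5549 0.21  ] 0.0619 z 0.0995 tilt [0.4 0.4] knob 194 [0.5581 0.2191 0.1194]
top 2611 [0.576  0.0968] 0.0554 z 0.1015 tilt [0.4 0.2] knob 195 [0.5755 0.0964 0.1215]
top 2601 [ 0.5934 -0.0263] 0.055 z 0.102 tilt [ 0.4 -0.1] knob 193 [ 0.593  -0.0263  0.1219]
top 2583 [ 0.6111 -0.1494] 0.0556 z 0.1 tilt [ 0.4 -0.2] knob 191 [ 0.6106 -0.1486  0.1203]
side 3252 [0.5575 0.2224] 0.0553 z 0.0976 tilt [ 0.3 -0.6] knob 265 [0.5577 0.2223 0.1177]
side 2798 [0.5726 0.1081] 0.0619 z 0.099 tilt [ 0.3 -0.8] knob 200 [0.5745 0.1004 0.1189]
side 2096 [ 0.586  -0.0045] 0.062 z 0.0992 tilt [ 0.4 -0.9] knob 171 [ 0.5936 -0.0213  0.1191]
side 1720 [ 0.6064 -0.1352] 0.062 z 0.0972 tilt [ 0.3 -0.7] knob 119 [ 0.6104 -0.1442  0.117 ]
545 200 [ 0.617 -0.489 -0.   ]
590 180 [ 0.646 -0.56   0.055]
535 250 [ 0.506 -0.429  0.062]
600 245 [ 0.52  -0.596  0.008]
269 140 [0.715 0.074 0.107]
210 165 [0.701 0.211 0.004]
253 283 [0.452 0.106 0.077]
540 60 [ 0.934 -0.509  0.006]
465 15 [ 0.984 -0.318  0.091]
```

Request:
send_rows([
  [0, 0, 0, 0.9, 0, 0, 0],
  [0, 0, 0, 0.9, 0, 0, 0],
  [0, 0, 0, 0.8, 0, 0, 0],
  [0, 0, 0, 0, 0, 0, 0],
  [0, 0, 0, 0, 0, 0, 0],
])

```text
clock: 0.52
eef_pos: [0.2548, -0.5977, 0.2309]
tcp_rot: [[-0.001, 0.145, -0.989], [0.001, -0.989, -0.145], [-1.0, -0.001, 0.0]]
force: [1.1, -0.2, -0.6]
opening: 0.298
```

```bash
cat > go.py <<'E'
from h import *
import sys
C={1:(.558,.221),2:(.5755,.098),3:(.593,-.025),4:(.6107,-.148)};e=np.array([.990,.141])
def st(lid=None,off=-.04,z=.13):
    o=get_obs();R=np.array(o['tcp_rot']);p=np.array(o['eef_pos'])
    print(round(o['clock'],2),p.round(4),'F',np.round(o['force'],2),'T',np.round(o['torque'],2),'op',round(o['opening'],2),'toolz',R[:,2].round(3),'x',R[:,0].round(3))
    if lid:
        t=np.r_[np.array(C[lid])+off*e,z];print('tgt',t.round(4),'units',(R.T@(t-p)/.02).round(2))
if __name__=="__main__":
    a=sys.argv[1:];st(int(a[0]) if a else None,*(float(x) for x in a[1:]))
E
python3 go.py 4 -.04 .2
```

```text
0.52 [ 0.2548 -0.5977  0.2309] F [ 1.05 -0.15 -0.58] T [0.   0.04 0.01] op 0.3 toolz [-0.989 -0.145  0.   ] x [-0.001  0.001 -1.   ]
tgt [ 0.5711 -0.1536  0.2   ] units [  1.55 -19.68 -18.87]
```

Request:
send_rows([
  [0, -1, -0.95, 0, 0, 0, 0],
  [0, -1, -0.95, 0, 0, 0, 0],
  [0, -1, -0.95, 0, 0, 0, 0],
  [0, -1, -0.95, 0, 0, 0, 0],
  [0, -1, -0.95, 0, 0, 0, 0],
])

```text
clock: 0.93
eef_pos: [0.3351, -0.4843, 0.2312]
tcp_rot: [[-0.0, 0.145, -0.989], [0.0, -0.989, -0.145], [-1.0, -0.0, 0.0]]
force: [-0.6, -0.4, 0.4]
opening: 0.001
```

Request:
send_rows([
  [0, -1, -0.95, 0, 0, 0, 0],
  [0, -1, -0.95, 0, 0, 0, 0],
  [0, -1, -0.95, 0, 0, 0, 0],
  [0, -1, -0.95, 0, 0, 0, 0],
  [0, -1, -0.95, 0, 0, 0, 0],
])

```text
clock: 1.35
eef_pos: [0.415, -0.3718, 0.2313]
tcp_rot: [[-0.0, 0.145, -0.989], [-0.0, -0.989, -0.145], [-1.0, 0.0, 0.0]]
force: [0.0, -0.4, 0.5]
opening: -0.0
```

Request:
send_rows([
  [0, -1, -0.95, 0, 0, 0, 0],
  [0, -1, -0.95, 0, 0, 0, 0],
  [0, -1, -0.95, 0, 0, 0, 0],
  [0, -1, -0.95, 0, 0, 0, 0],
  [0, 0, 0, 0, 0, 0, 0],
])

```text
clock: 1.77
eef_pos: [0.4821, -0.2767, 0.2313]
tcp_rot: [[0.002, 0.153, -0.988], [0.003, -0.988, -0.153], [-1.0, -0.003, -0.003]]
force: [1.0, 0.8, 1.0]
opening: -0.002
```

```bash
python3 go.py 4 -.04 .12
```

```text
1.77 [ 0.4821 -0.2767  0.2313] F [0.97 0.76 0.98] T [ 0.03 -0.03  0.  ] op -0.0 toolz [-0.988 -0.153 -0.003] x [ 0.002  0.003 -1.   ]
tgt [ 0.5711 -0.1536  0.12  ] units [ 5.6  -5.38 -5.32]
```

Request:
send_rows([
  [0.8, -1, -1, 0, 0, 0, 0],
  [0.8, -1, -1, 0, 0, 0, 0],
  [0.8, -1, -1, 0, 0, 0, 0],
  [0.8, -1, -1, 0, 0, 0, 0],
  [0.8, -1, -1, 0, 0, 0, 0],
])

```text
clock: 2.18
eef_pos: [0.5635, -0.1689, 0.1506]
tcp_rot: [[0.0, 0.145, -0.989], [-0.0, -0.989, -0.145], [-1.0, 0.0, -0.0]]
force: [-0.1, 0.1, -0.0]
opening: 0.002
```

Request:
send_rows([
  [0, 0, 0, 0, 0, 0, 0],
  [0, 0, 0, 0, 0, 0, 0],
  [0, 0, 0, 0, 0, 0, 0],
])

```text
clock: 2.43
eef_pos: [0.5626, -0.1706, 0.1513]
tcp_rot: [[-0.001, 0.143, -0.99], [-0.001, -0.99, -0.143], [-1.0, 0.0, 0.001]]
force: [-0.4, -1.1, 1.1]
opening: 0.001
```

```bash
python3 go.py 4 -.04 .112; python3 - <<'E'
from h import *
for n in("wrist","side"):
    p,d=read_camera(n);cv2.imwrite(f"pics/{n}1.png",p[:,:,::-1])
E
```

```text
2.43 [ 0.5626 -0.1706  0.1513] F [-0.43 -1.07  1.12] T [ 0.01 -0.02 -0.01] op 0.0 toolz [-0.99  -0.143  0.001] x [-0.001 -0.001 -1.   ]
tgt [ 0.5711 -0.1536  0.112 ] units [ 1.96 -0.78 -0.54]
```

View pics/side1.png

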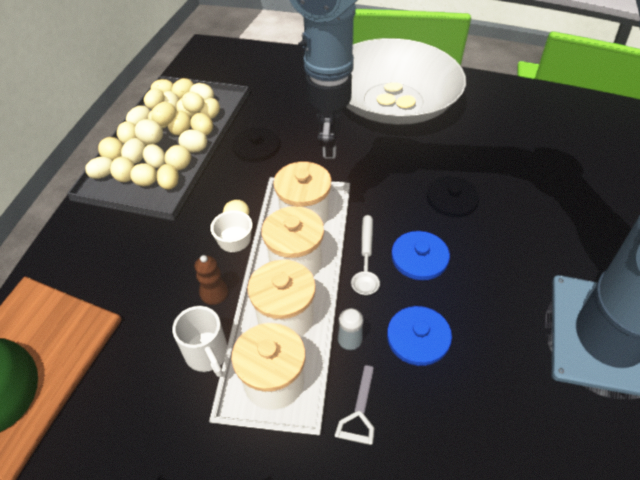

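View pics/wrist1.png

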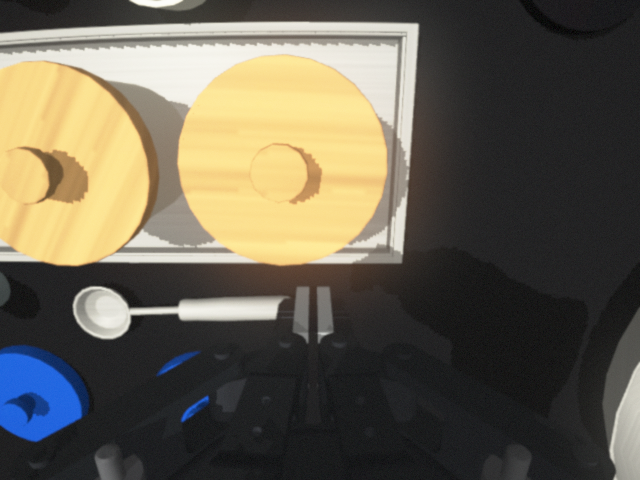

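Request:
send_rows([
  [0.4, -0.4, -0.3, 0, 0, 0, 0],
  [0.5, -0.4, -0.3, 0, 0, 0, 0],
  [0.5, 0, 0, 0, 0, 0, 0],
  [0.4, 0, 0, 0, 0, 0, 0],
  [0, 0, 0, 0, 0, 0, 0],
])

```text
clock: 2.95
eef_pos: [0.5708, -0.1517, 0.1127]
tcp_rot: [[-0.004, 0.143, -0.99], [0.001, -0.99, -0.143], [-1.0, -0.001, 0.004]]
force: [0.1, 0.4, 0.1]
opening: 0.002
```

Request:
send_rows([
  [0, 0, 0, 0, 0, 0, 0],
  [0, 0, 0, 0, 0, 0, 0],
])

```text
clock: 3.12
eef_pos: [0.5725, -0.1527, 0.1153]
tcp_rot: [[-0.0, 0.142, -0.99], [-0.0, -0.99, -0.142], [-1.0, 0.0, 0.0]]
force: [-0.0, -0.2, 0.3]
opening: 0.001
```

```bash
python3 go.py 4 -.04 .1
```

```text
3.12 [ 0.5725 -0.1527  0.1153] F [-0.03 -0.21  0.27] T [-0.05 -0.01  0.04] op 0.0 toolz [-0.99  -0.142  0.   ] x [-0. -0. -1.]
tgt [ 0.5711 -0.1536  0.1   ] units [0.76 0.04 0.08]
```

Request:
send_rows([
  [0.2, 0, 0, 0, 0, 0, 0],
  [0.2, 0, 0, 0, 0, 0, 0],
  [0.1, 0, 0, 0, 0, 0, 0],
  [0, 0, 0, 0, 0, 0, 0],
  [0, 0, 0, 0, 0, 0, 0],
])

```text
clock: 3.53
eef_pos: [0.5724, -0.1522, 0.1051]
tcp_rot: [[-0.0, 0.142, -0.99], [0.0, -0.99, -0.142], [-1.0, -0.0, 0.0]]
force: [0.7, -0.3, 0.6]
opening: 0.0
```

Request:
send_rows([
  [0.05, 0, 0, 0, 0, 0, 0],
  [0, 0, 0, 0, 0, 0, 0],
])

```text
clock: 3.7
eef_pos: [0.5726, -0.1522, 0.1043]
tcp_rot: [[0.0, 0.142, -0.99], [-0.0, -0.99, -0.142], [-1.0, 0.0, -0.0]]
force: [0.5, 0.9, -0.0]
opening: 0.002
```

Request:
send_rows([
  [0.05, 0, 0, 0, 0, 0, 0],
  [0, 0, 0, 0, 0, 0, 0],
])

```text
clock: 3.87
eef_pos: [0.5726, -0.1522, 0.1032]
tcp_rot: [[-0.0, 0.142, -0.99], [-0.0, -0.99, -0.142], [-1.0, 0.0, 0.0]]
force: [0.1, -0.1, -0.1]
opening: 0.002
```

Request:
send_rows([
  [0.05, 0, 0, 0, 0, 0, 0],
  [0, 0, 0, 0, 0, 0, 0],
])

```text
clock: 4.03
eef_pos: [0.5725, -0.1522, 0.1022]
tcp_rot: [[-0.0, 0.142, -0.99], [0.0, -0.99, -0.142], [-1.0, -0.0, 0.0]]
force: [-0.0, -1.0, -0.3]
opening: -0.001
```

Request:
send_rows([
  [0.05, 0, 0, 0, 0, 0, 0],
  [0, 0, 0, 0, 0, 0, 0],
])

```text
clock: 4.2
eef_pos: [0.5725, -0.1522, 0.1011]
tcp_rot: [[-0.0, 0.142, -0.99], [-0.0, -0.99, -0.142], [-1.0, -0.0, 0.0]]
force: [-0.3, 0.3, 0.2]
opening: -0.002
```

Request:
send_rows([
  [0.05, 0, 0, 0, 0, 0, 0],
  [0, 0, 0, 0, 0, 0, 0],
])

```text
clock: 4.37
eef_pos: [0.5725, -0.1522, 0.1001]
tcp_rot: [[-0.0, 0.142, -0.99], [0.0, -0.99, -0.142], [-1.0, -0.0, 0.0]]
force: [-0.3, 0.2, 0.2]
opening: 0.001
```

Request:
send_rows([
  [0.025, 0, 0, 0, 0, 0, 0],
  [0, 0, 0, 0, 0, 0, 0],
])

```text
clock: 4.53
eef_pos: [0.5725, -0.1522, 0.0997]
tcp_rot: [[-0.0, 0.142, -0.99], [0.0, -0.99, -0.142], [-1.0, -0.0, 0.0]]
force: [-0.7, 0.7, 0.3]
opening: -0.002
```

Lid 4's top measured 97–100 mm; continue.

Request:
send_rows([
  [0.025, 0, 0, 0, 0, 0, 0],
  [0, 0, 0, 0, 0, 0, 0],
])

```text
clock: 4.7
eef_pos: [0.5725, -0.1522, 0.0992]
tcp_rot: [[-0.0, 0.142, -0.99], [0.0, -0.99, -0.142], [-1.0, -0.0, 0.0]]
force: [1.0, -0.2, -0.3]
opening: 0.002
```

Request:
send_rows([
  [0.025, 0, 0, 0, 0, 0, 0],
  [0, 0, 0, 0, 0, 0, 0],
])

```text
clock: 4.87
eef_pos: [0.5726, -0.1522, 0.0987]
tcp_rot: [[-0.0, 0.142, -0.99], [-0.0, -0.99, -0.142], [-1.0, 0.0, 0.0]]
force: [0.4, -0.3, -0.1]
opening: -0.002
```

Request:
send_rows([
  [0.025, 0, 0, 0, 0, 0, 0],
  [0, 0, 0, 0, 0, 0, 0],
])

```text
clock: 5.03
eef_pos: [0.5725, -0.1522, 0.0983]
tcp_rot: [[-0.0, 0.142, -0.99], [-0.0, -0.99, -0.142], [-1.0, 0.0, 0.0]]
force: [0.1, -0.0, 0.5]
opening: -0.004
```

Request:
send_rows([
  [0.025, 0, 0, 0, 0, 0, 0],
  [0, 0, 0, 0, 0, 0, 0],
])

```text
clock: 5.2
eef_pos: [0.5724, -0.1523, 0.0977]
tcp_rot: [[-0.0, 0.142, -0.99], [-0.0, -0.99, -0.142], [-1.0, 0.0, 0.0]]
force: [-0.8, 0.3, 1.4]
opening: -0.003
```

Request:
send_rows([
  [0.025, 0, 0, 0, 0, 0, 0],
  [0, 0, 0, 0, 0, 0, 0],
])

```text
clock: 5.37
eef_pos: [0.5723, -0.1523, 0.0972]
tcp_rot: [[-0.001, 0.142, -0.99], [-0.0, -0.99, -0.142], [-1.0, -0.0, 0.001]]
force: [-2.3, -0.1, 1.8]
opening: 0.0
```

Request:
send_rows([
  [0.025, 0, 0, 0, 0, 0, 0],
  [0, 0, 0, 0, 0, 0, 0],
])

```text
clock: 5.53
eef_pos: [0.5722, -0.1523, 0.0967]
tcp_rot: [[-0.001, 0.142, -0.99], [-0.0, -0.99, -0.142], [-1.0, -0.0, 0.001]]
force: [-2.9, 0.5, 3.5]
opening: -0.001
```

Request:
send_rows([
  [0.025, 0, 0, 0, 0, 0, 0],
  [0, 0, 0, 0, 0, 0, 0],
])

```text
clock: 5.7
eef_pos: [0.5723, -0.1523, 0.0964]
tcp_rot: [[-0.001, 0.142, -0.99], [-0.0, -0.99, -0.142], [-1.0, 0.0, 0.001]]
force: [-2.8, 0.5, 4.7]
opening: -0.003
```

Request:
send_rows([
  [0.025, 0, 0, 0, 0, 0, 0],
  [0, 0, 0, 0, 0, 0, 0],
])

```text
clock: 5.87
eef_pos: [0.5723, -0.1524, 0.0962]
tcp_rot: [[-0.001, 0.142, -0.99], [-0.0, -0.99, -0.142], [-1.0, 0.0, 0.001]]
force: [-3.8, 0.8, 7.8]
opening: -0.0
```

```bash
python3 - <<'E'
from h import *
p,d=read_camera("side");cv2.imwrite("pics/side2.png",p[:,:,::-1]);np.save("side2.npy",d)
a=cv2.imread("pics/side0.png")[140:240,250:360];b=p[140:240,250:360,::-1]
cv2.imwrite("pics/cmp2.png",cv2.resize(np.hstack([a,b]),None,fx=3.6,fy=3.6,interpolation=cv2.INTER_CUBIC))
p,d2=read_camera("wrist");cv2.imwrite("pics/wrist2.png",p[:,:,::-1])
P0=cloud("side",np.load("side0.npy"));P=cloud("side",d)
m=(np.hypot(P0[...,0]-.6107,P0[...,1]+.148)<.052)&(np.hypot(P[...,0]-.6107,P[...,1]+.148)<.052)&(P0[...,2]>.09)&(P0[...,2]<.105)&(P[...,2]>.085)&(P[...,2]<.112)
for Q in(P0,P):
    q=Q[m];A=np.c_[q[:,0]-.6107,q[:,1]+.148,np.ones(len(q))];r=np.linalg.lstsq(A,q[:,2],rcond=None)[0];print(m.sum(),np.degrees(r[:2]).round(2),r[2].round(4))
E
python3 go.py
```

```text
1208 [0.09 0.03] 0.0973
1208 [2.3  0.17] 0.0981
5.97 [ 0.5723 -0.1523  0.0962] F [-5.14 -0.06  8.01] T [0.05 0.98 0.01] op -0.0 toolz [-0.99  -0.142  0.001] x [-0.001 -0.    -1.   ]
```

View pics/cmp2.png

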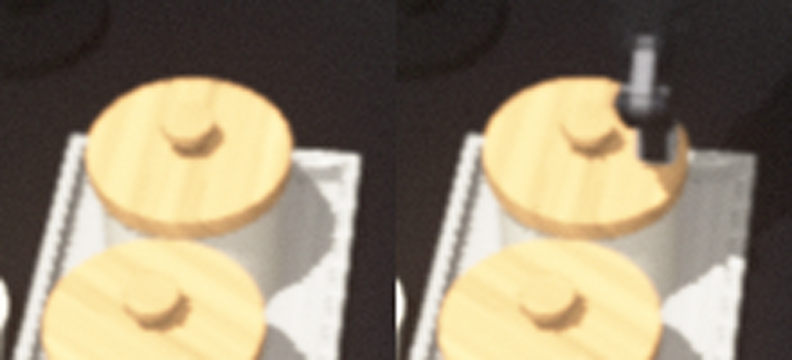

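View pics/wrist2.png

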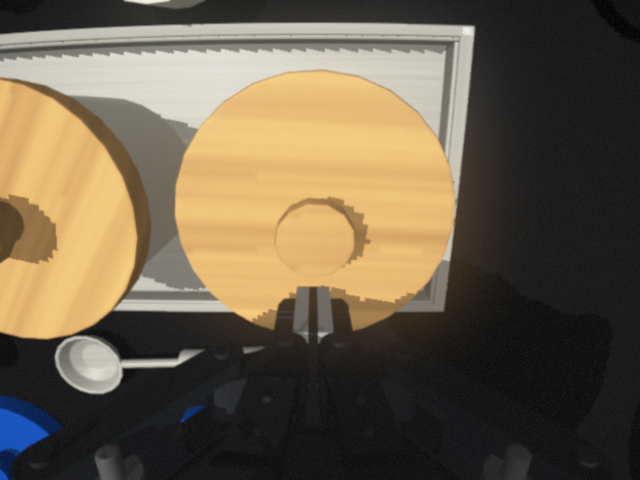

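Request:
send_rows([
  [-0.1, 0, 0, 0, 0, 0, 0],
  [-0.2, 0, 0, 0, 0, 0, 0],
  [-0.5, 0, 0, 0, 0, 0, 0],
  [-0.8, 0, 0, 0, 0, 0, 0],
  [-0.8, 0, 0, 0, 0, 0, 0],
])

```text
clock: 6.38
eef_pos: [0.5728, -0.152, 0.1446]
tcp_rot: [[0.0, 0.143, -0.99], [0.0, -0.99, -0.143], [-1.0, -0.0, -0.0]]
force: [0.3, -0.6, 0.4]
opening: -0.0
```

Request:
send_rows([
  [0, 0, 0, 0, 0, 0, 0],
  [0, 0, 0, 0, 0, 0, 0],
])

```text
clock: 6.55
eef_pos: [0.5737, -0.1522, 0.145]
tcp_rot: [[0.003, 0.143, -0.99], [-0.0, -0.99, -0.143], [-1.0, 0.001, -0.003]]
force: [-0.4, 0.0, -0.3]
opening: -0.001
```

```bash
cat >tilt.py <<'E'
from h import *
import sys
n=sys.argv[1]
p,d=read_camera("side");cv2.imwrite(f"pics/side{n}.png",p[:,:,::-1])
P0=cloud("side",np.load("side0.npy"));P=cloud("side",d)
for l,(x,y) in {1:(.558,.221),2:(.5755,.098),3:(.593,-.025),4:(.6107,-.148)}.items():
    f=lambda Q,a,b:(np.hypot(Q[...,0]-x,Q[...,1]-y)<.052)&(Q[...,2]>a)&(Q[...,2]<b)
    m=f(P0,.09,.105)&f(P,.085,.107)
    for Q in(P0,P):
        q=Q[m];A=np.c_[q[:,0]-x,q[:,1]-y,np.ones(len(q))];r=np.linalg.lstsq(A,q[:,2],rcond=None)[0];print(l,m.sum(),np.degrees(r[:2]).round(2),r[2].round(4))
E
python3 tilt.py 3; python3 go.py 4 0 .14
```

```text
1 3022 [ 0.03 -0.03] 0.0976
1 3022 [ 0.05 -0.13] 0.0977
2 2354 [-0.05  0.03] 0.0991
2 2354 [-0.11 -0.05] 0.0991
3 1799 [-0.07  0.  ] 0.0994
3 1799 [-0.02  0.13] 0.0994
4 1428 [ 0.04 -0.04] 0.0974
4 1428 [ 0.08 -0.07] 0.0973
6.6 [ 0.5729 -0.1522  0.144 ] F [-0.38 -0.64 -0.67] T [-0.01 -0.03 -0.  ] op 0.0 toolz [-0.99  -0.142 -0.001] x [ 0.001 -0.    -1.   ]
tgt [ 0.6107 -0.148   0.14  ] units [ 0.2   0.06 -1.9 ]
```

Request:
send_rows([
  [0, 0, -0.5, 0, 0, 0, 0],
  [0, 0, -0.9, 0, 0, 0, 0],
  [0, 0, -0.5, 0, 0, 0, 0],
  [0.3, 0, 0, 0, 0, 0, 0],
  [0, 0, 0, 0, 0, 0, 0],
])

```text
clock: 7.02
eef_pos: [0.6095, -0.1462, 0.1357]
tcp_rot: [[-0.003, 0.143, -0.99], [0.001, -0.99, -0.143], [-1.0, -0.001, 0.003]]
force: [-1.1, -0.4, 0.5]
opening: 0.001
```

Request:
send_rows([
  [0.3, 0, 0, 0, 0, 0, 0],
  [0.3, 0, 0, 0, 0, 0, 0],
  [0.2, 0, 0, 0, 0, 0, 0],
  [0, 0, 0, 0, 0, 0, 0],
  [0, 0, 0, 0, 0, 0, 0],
])

```text
clock: 7.43
eef_pos: [0.6097, -0.1469, 0.1214]
tcp_rot: [[-0.001, 0.142, -0.99], [0.0, -0.99, -0.142], [-1.0, -0.0, 0.001]]
force: [-1.2, -0.6, 1.3]
opening: -0.0
```

```bash
python3 go.py 4 0 .1175; python3 - <<'E'
from h import *
p,d=read_camera("wrist");cv2.imwrite("pics/wrist4.png",p[:,:,::-1])
p,d=read_camera("side");cv2.imwrite("pics/side4.png",cv2.resize(p[120:240,240:400,::-1],None,fx=4,fy=4,interpolation=2))
E
```

```text
7.43 [ 0.6097 -0.1469  0.1214] F [-1.22 -0.57  1.26] T [0.01 0.01 0.02] op -0.0 toolz [-0.99  -0.142  0.001] x [-0.001  0.    -1.   ]
tgt [ 0.6107 -0.148   0.1175] units [ 0.19  0.06 -0.04]
```

View pics/wrist4.png

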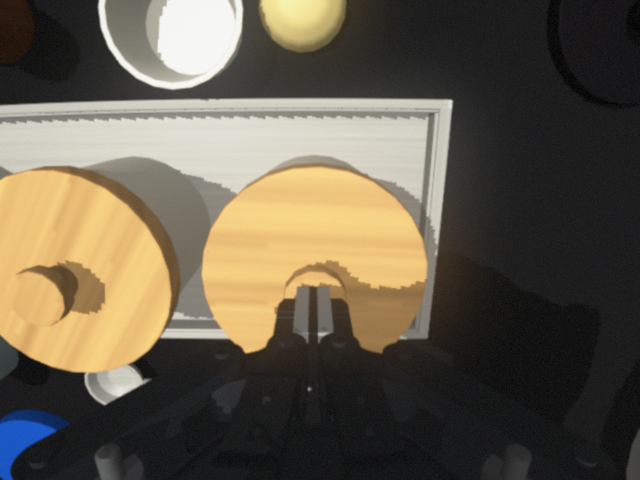

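View pics/side4.png

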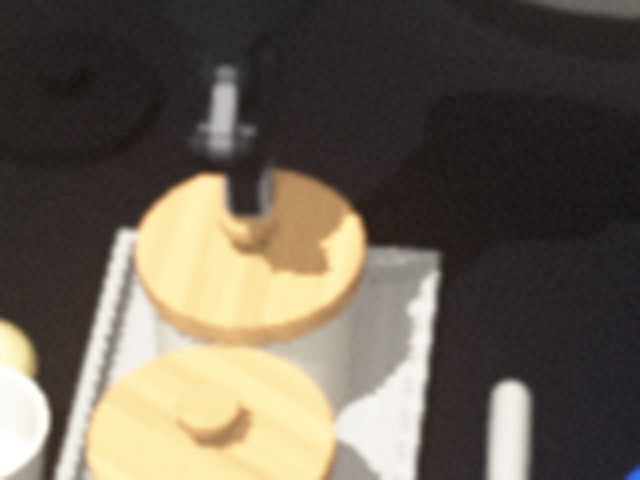

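Request:
send_rows([
  [0.1, 0, 0, 0, 0, 0, 0],
  [0.05, 0, 0, 0, 0, 0, 0],
  [0, 0, 0, 0, 0, 0, 0],
])

```text
clock: 7.78
eef_pos: [0.6103, -0.1468, 0.1189]
tcp_rot: [[0.0, 0.142, -0.99], [-0.0, -0.99, -0.142], [-1.0, 0.0, -0.0]]
force: [-0.4, 0.5, 0.1]
opening: 0.002
```

Request:
send_rows([
  [0.05, 0, 0, 0, 0, 0, 0],
  [0, 0, 0, 0, 0, 0, 0],
])

```text
clock: 7.95
eef_pos: [0.6107, -0.1469, 0.1185]
tcp_rot: [[0.001, 0.142, -0.99], [-0.0, -0.99, -0.142], [-1.0, 0.0, -0.001]]
force: [-0.5, -0.4, 4.1]
opening: 0.0
```

Request:
send_rows([
  [0.025, 0, 0, 0, 0, 0, 0],
  [0, 0, 0, 0, 0, 0, 0],
])

```text
clock: 8.12
eef_pos: [0.6107, -0.1469, 0.1182]
tcp_rot: [[0.001, 0.142, -0.99], [-0.0, -0.99, -0.142], [-1.0, 0.0, -0.001]]
force: [-1.0, 0.1, 7.1]
opening: -0.004
```

Request:
send_rows([
  [0.025, 0, 0, 0, 0, 0, 0],
  [0, 0, 0, 0, 0, 0, 0],
])

```text
clock: 8.28
eef_pos: [0.6108, -0.1469, 0.1177]
tcp_rot: [[0.001, 0.142, -0.99], [-0.0, -0.99, -0.142], [-1.0, 0.0, -0.001]]
force: [-1.2, 0.2, 7.3]
opening: 0.003
```

Contact at about 118.6 mm; keep going in small steps.

Request:
send_rows([
  [0.05, 0, 0, 0, 0, 0, 0],
  [0, 0, 0, 0, 0, 0, 0],
])

```text
clock: 8.45
eef_pos: [0.6108, -0.1469, 0.1167]
tcp_rot: [[0.001, 0.142, -0.99], [-0.0, -0.99, -0.142], [-1.0, 0.0, -0.001]]
force: [-1.7, 0.7, 7.0]
opening: -0.0
```

Request:
send_rows([
  [0.05, 0, 0, 0, 0, 0, 0],
  [0, 0, 0, 0, 0, 0, 0],
])

```text
clock: 8.62
eef_pos: [0.6107, -0.1469, 0.1157]
tcp_rot: [[0.001, 0.142, -0.99], [-0.0, -0.99, -0.142], [-1.0, 0.0, -0.001]]
force: [-1.3, 1.2, 6.5]
opening: -0.001
```

Request:
send_rows([
  [0.05, 0, 0, 0, 0, 0, 0],
  [0, 0, 0, 0, 0, 0, 0],
])

```text
clock: 8.78
eef_pos: [0.6105, -0.1468, 0.1151]
tcp_rot: [[0.001, 0.142, -0.99], [-0.0, -0.99, -0.142], [-1.0, 0.0, -0.001]]
force: [-3.5, -0.3, 9.1]
opening: 0.0
```

Request:
send_rows([
  [0.05, 0, 0, 0, 0, 0, 0],
  [0, 0, 0, 0, 0, 0, 0],
])

```text
clock: 8.95
eef_pos: [0.6105, -0.1468, 0.115]
tcp_rot: [[0.001, 0.142, -0.99], [-0.0, -0.99, -0.142], [-1.0, 0.0, -0.001]]
force: [-6.3, 1.2, 17.2]
opening: 0.002
```

Request:
send_rows([
  [0.02, 0, 0, 0, 0, 0, 0],
  [0, 0, 0, 0, 0, 0, 0],
  [0, 0, 0, 0, 0, 0, 0],
])

```text
clock: 9.2
eef_pos: [0.6105, -0.1468, 0.1149]
tcp_rot: [[0.001, 0.142, -0.99], [-0.0, -0.99, -0.142], [-1.0, 0.0, -0.001]]
force: [-7.6, 1.3, 20.1]
opening: 0.005
```

```bash
python3 tilt.py 5; python3 go.py
```

```text
1 3019 [ 0.03 -0.03] 0.0976
1 3019 [ 0.04 -0.01] 0.0977
2 2350 [-0.05  0.03] 0.0991
2 2350 [-0.07  0.02] 0.0991
3 1807 [-0.05 -0.  ] 0.0994
3 1807 [0.12 0.13] 0.0994
4 1291 [ 0.04 -0.  ] 0.0973
4 1291 [-0.02  0.11] 0.0936
9.25 [ 0.6105 -0.1469  0.115 ] F [-7.19  1.59 20.56] T [0.34 1.63 0.01] op 0.0 toolz [-0.99  -0.142 -0.001] x [ 0.001 -0.    -1.   ]
```

Request:
send_rows([
  [-0.1, 0, 0, 0, 0, 0, 0],
  [-0.1, 0, 0, 0, 0, 0, 0],
  [-0.4, 0, 0, 0, 0, 0, 0],
  [-0.5, 0, 0, 0, 0, 0, 0],
  [0, 0, 0, 0, 0, 0, 0],
])

```text
clock: 9.67
eef_pos: [0.6116, -0.1471, 0.1366]
tcp_rot: [[0.003, 0.142, -0.99], [-0.001, -0.99, -0.142], [-1.0, 0.001, -0.003]]
force: [-0.4, -1.1, 0.7]
opening: -0.002
```

Request:
send_rows([
  [0, 0, 0.7, 0, 0, 0, 0],
  [0, 0, 0.8, 0, 0, 0, 0],
  [0, 0, 0.6, 0, 0, 0, 0],
  [0, 0, 0, 0, 0, 0, 0],
  [0, 0, 0, 0, 0, 0, 0],
])

```text
clock: 10.08
eef_pos: [0.5688, -0.153, 0.1347]
tcp_rot: [[0.001, 0.142, -0.99], [-0.0, -0.99, -0.142], [-1.0, 0.0, -0.001]]
force: [0.4, -0.0, 0.0]
opening: -0.005
```

```bash
python3 tilt.py 6|tail -2; python3 go.py 4 -.043 .097
```

```text
4 1334 [ 0.03 -0.01] 0.0973
4 1334 [0.07 0.14] 0.0938
10.13 [ 0.5695 -0.1527  0.1347] F [ 0.44 -0.12  0.56] T [-0.07 -0.02  0.05] op -0.0 toolz [-0.99  -0.142 -0.001] x [ 0.001  0.    -1.   ]
tgt [ 0.5681 -0.1541  0.097 ] units [1.89 0.06 0.08]
```

Lid 4 stays down and level after release. I'll confirm with a light edge press.

Request:
send_rows([
  [0.5, 0, 0, 0, 0, 0, 0],
  [0.6, 0, 0, 0, 0, 0, 0],
  [0.5, 0, 0, 0, 0, 0, 0],
  [0.2, 0, 0, 0, 0, 0, 0],
  [0, 0, 0, 0, 0, 0, 0],
])

```text
clock: 10.55
eef_pos: [0.5674, -0.1524, 0.0963]
tcp_rot: [[-0.003, 0.143, -0.99], [0.001, -0.99, -0.143], [-1.0, -0.001, 0.003]]
force: [-0.6, -0.9, -0.0]
opening: -0.001
```

Request:
send_rows([
  [0.025, 0, 0, 0, 0, 0, 0],
  [0, 0, 0, 0, 0, 0, 0],
  [0, 0, 0, 0, 0, 0, 0],
])

```text
clock: 10.8
eef_pos: [0.569, -0.1529, 0.0983]
tcp_rot: [[0.001, 0.142, -0.99], [-0.0, -0.99, -0.142], [-1.0, 0.0, -0.001]]
force: [0.8, -0.0, 0.5]
opening: 0.001
```

Request:
send_rows([
  [0.05, 0, 0, 0, 0, 0, 0],
  [0, 0, 0, 0, 0, 0, 0],
])

```text
clock: 10.97
eef_pos: [0.5688, -0.1528, 0.0971]
tcp_rot: [[0.001, 0.142, -0.99], [-0.0, -0.99, -0.142], [-1.0, 0.0, -0.001]]
force: [0.1, 1.1, 0.2]
opening: -0.002
```

Request:
send_rows([
  [0.04, 0, 0, 0, 0, 0, 0],
  [0, 0, 0, 0, 0, 0, 0],
])

```text
clock: 11.13
eef_pos: [0.5686, -0.1528, 0.0961]
tcp_rot: [[0.0, 0.142, -0.99], [-0.0, -0.99, -0.142], [-1.0, 0.0, -0.0]]
force: [0.5, 0.4, -0.4]
opening: -0.004
```

Request:
send_rows([
  [0.04, 0, 0, 0, 0, 0, 0],
  [0, 0, 0, 0, 0, 0, 0],
])

```text
clock: 11.3
eef_pos: [0.5685, -0.1527, 0.0952]
tcp_rot: [[-0.0, 0.142, -0.99], [0.0, -0.99, -0.142], [-1.0, -0.0, 0.0]]
force: [-1.0, -0.1, 0.2]
opening: 0.004
```

Request:
send_rows([
  [0.03, 0, 0, 0, 0, 0, 0],
  [0, 0, 0, 0, 0, 0, 0],
])

```text
clock: 11.47
eef_pos: [0.5686, -0.1528, 0.095]
tcp_rot: [[-0.0, 0.142, -0.99], [-0.0, -0.99, -0.142], [-1.0, 0.0, 0.0]]
force: [-1.5, 0.2, 4.0]
opening: -0.002
```

Request:
send_rows([
  [0.02, 0, 0, 0, 0, 0, 0],
  [0, 0, 0, 0, 0, 0, 0],
])

```text
clock: 11.63
eef_pos: [0.5686, -0.1528, 0.095]
tcp_rot: [[-0.0, 0.142, -0.99], [-0.0, -0.99, -0.142], [-1.0, 0.0, 0.0]]
force: [-2.1, 0.5, 7.8]
opening: 0.001
```

Request:
send_rows([
  [-0.2, 0, 0, 0, 0, 0, 0],
  [-0.8, 0, 0, 0, 0, 0, 0],
  [-1, 0, 0, 0, 0, 0, 0],
  [-1, 0, 0, 0, 0, 0, 0],
  [-1, 0, 0, 0, 0, 0, 0],
])

```text
clock: 12.05
eef_pos: [0.5685, -0.1528, 0.1751]
tcp_rot: [[-0.0, 0.142, -0.99], [0.0, -0.99, -0.142], [-1.0, -0.0, 0.0]]
force: [0.5, -0.4, 0.0]
opening: -0.002
```

Request:
send_rows([
  [-1, 0, 0, 0, 0, 0, 0],
  [-1, 0.8, 0.5, 0, 0, 0, 0],
  [0, 0.8, 0.8, 0, 0, 0, 0],
  [0, 0, 0, 0, 0, 0, 0],
  [0, 0, 0, 0, 0, 0, 0],
])

```text
clock: 12.47
eef_pos: [0.5467, -0.1896, 0.2145]
tcp_rot: [[0.0, 0.14, -0.99], [-0.001, -0.99, -0.14], [-1.0, 0.001, 0.0]]
force: [1.0, 0.2, 0.2]
opening: -0.002
```

```bash
python3 tilt.py 7; python3 go.py
```

```text
1 3019 [ 0.03 -0.03] 0.0976
1 3019 [-0.13 -0.08] 0.0977
2 2357 [-0.05  0.03] 0.0991
2 2357 [-0.05  0.03] 0.0991
3 1792 [-0.05  0.03] 0.0994
3 1792 [0.02 0.15] 0.0995
4 1349 [0.03 0.  ] 0.0973
4 1349 [-0.05  0.04] 0.0937
12.52 [ 0.5472 -0.1882  0.2142] F [0.65 0.49 0.25] T [ 0.    0.05 -0.05] op 0.0 toolz [-0.99  -0.142  0.   ] x [-0.  0. -1.]
```

View pics/side7.png

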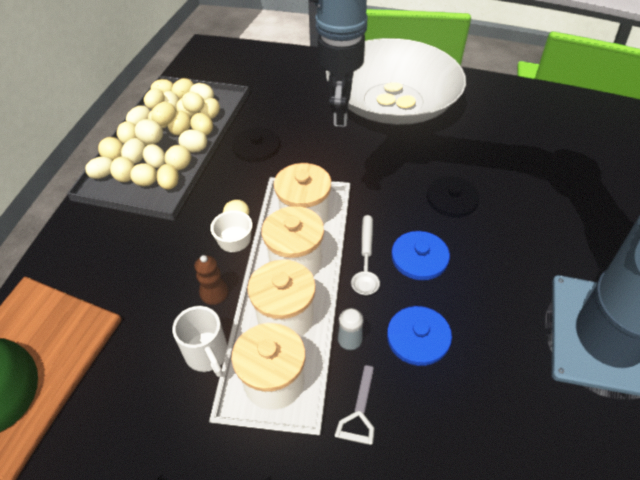

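Everything is as it was except lid 4 (303,185), which is about 3.6 mm lower and level. The arm is clear, so I'm handing in.

```bash
python3 -c "
from workcell import *
print(job_done())"
```

```text
the job is handed in; nothing more can be done
None
```

The loose lid was lid_4, at the tray's right (-y) end. It is now pressed home and level, and the job was handed in at about 12.5 s.

- **Finding it:** I pressed lid_4 first, near its edge. It tilted 2.3° in the side camera and sprang back level when released. The press reached about 8 N, slightly over the 2 to 6 N given for rocking. The tilt also came out below the stated 4°.
- **Pressing it home:** I pressed straight down on the knob. The lid sank about 3.6 mm and then stopped firmly, at a peak of about 20 N, slightly over the stated 12 to 18 N.
- **Checks afterwards:** Lid_4 stayed 3.6 mm lower and level within 0.1°, with the arm clear. A second press on the same edge, up to 7.8 N, gave no movement.
- **The rest:** I did not press the other three lids, because lid_4 clearly rocked. Their heights are unchanged to within 0.1 mm, and the items around the tray look untouched in the last side picture.

No check failed.

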